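# Pack two cedar boot wedges head to tail in the ceramic tray

### The arm

A 7-joint arm with a two-finger parallel gripper is mounted at the origin on the work surface. World frame = base frame: x ahead of the robot, y to its left, z up, the work surface at z = 0. Lengths are in m, angles in rad, forces in N, time in s.
With the tool pointing down it reaches from about 0.425 to 0.825 m from the base axis. Payload 3.6 kg.
Tool frame: the origin (TCP) lies midway between the tips of the shut fingers; the grasp point (between the pads) lies 19 mm behind it; z points along the fingers, y is the line along which they close (so a half turn about z gives the same grasp; the last joint's range is limited). The gripper opens to 93 mm and grips with 3 to 60 N. Pads are 15 mm wide; open, the fingers measure 128 mm over their backs; the gripper's body (75 mm by 188 mm) begins 65 mm behind the grasp point.
Start: joints at [-1.232, 0.615, -0.013, 1.423, 0.008, 1.103, -0.04], TCP at [0.232, 0.607, 0.219] pointing down, gripper open.
Joint ranges: [-3.12, 3.12], [-0.3, 2.06], [-1.34, 1.32], [0.26, 2.42], [-1.36, 4.5], [0.01, 1.98], [-2.84, 2.84]. Speed limits (rad/s): [2.79, 2.79, 3.14, 3.14, 3.14, 3.14, 3.14].

### API

Orientations are given as a 3x3 rotation matrix whose columns are the frame's x, y, z axes.
In Python, from workcell import bot gives the robot as it stands.
- The arm moves only by the tool apply_moves, never from a script. Its argument "rows" is a list that holds one entry, the list of rows, each a list of 7 numbers: the shift along the tool's x, y, z as a fraction of full scale, then the turn, a rotation vector about the tool's x, y, z as a fraction of full scale, then the closure, from -1 (fully open) to 1 (shut). In form: [[[x, y, z, ax, ay, az, grip], ...]]. A call has 1 to 8 rows; each row shifts and turns the commanded pose from where the row before left it, along the tool's axes as they then stand; what a row does not reach is not made up. Full scale, the value 1, is 0.15 m for a shift and pi/2 rad for a turn. A row lasts 1/10 s, in which the tool goes at most 50 mm and 8.59 degrees, less where a joint would pass 70% of its speed; a pose out of reach is approached as far as the arm can. A call with a number of a shift or a turn outside -1 to 1 is refused whole. A call with a gripper value outside its range is refused whole. The fingers move at their own pace and stop on an object; the grip force is fixed at half the most. Time passes only in rows, so rows that do not move let the fingers close. It gives the time, the measured TCP pose, the force, the opening and the grip force at its end, in the units of the state.
- bot.observe(): the state, without advancing time (a new reading comes with each control period).
- bot.read_camera(name): name is "scene" or "top"; returns a dict with "pixels" (480x640x3 uint8, red, green, blue), "z_map" (480x640 float32, m along the optical axis (not along the pixel's ray), 0 where there is no reading), "fx", "fy", "cx", "cy" (pixels), "cam_to_world" (4x4, takes a point from camera to world coordinates). Camera axes: x right, y down, z forward; pixel columns grow to the right and rows downward; lengths in m; the calibration is good to about 2 mm. A picture is of the moment at which its call begins.
- bot.finish_job(): hands the job in; it is judged then, once.
Trained networks look in the newest picture that a camera, given by its name, has taken for a name from the list of things; names that differ only in an ending like _2 or _b are one class to them, and where a whole thing is asked for, a point or a joint stands for the part that bears it (a point fixed in the world has none). Each returns a list of dicts, best first, with "p" (0 to 1); they miss things now and then, are a little off and sometimes report something else, mostly with a low value. They report only what shows in the picture. A call takes as long as a camera call. They do not tell look-alikes from the thing itself.
- bot.cut_out(camera, query): "mask" (480x640 bool, what is visible of it) and "bbox" ([left, top, right, bottom] in pixels, round what is visible of it).
The state is a dict: "clock": time; "qpos": joint angles; "qvel": joint speeds; "tau": joint torques, N m; "tcp_pos": TCP position; "orientation": TCP orientation; "wrist_force": force on the tool from outside, world axes, zero at the start; "torque": the same for the moment, N m; "width": finger opening in m; "grip_force": force on a finger pad.
Only numpy, scipy, OpenCV 4.12 (cv2) and the standard library are available. Lean on these libraries where they do the work, as an engineer would, in place of code of your own. Each camera call takes 0.05 s, during which the arm holds its last target. There are 200 camera calls.

### The job

Pack both cedar wedges flat in the brown tray, head to tail so that together they fill it. One of them is tucked under the low ledge with only its thin end showing: draw it out until its grip is in the open, let it lie on the bench, then take it again by the grip to pack it. Set the wedges down, do not drop them, and leave everything else where it is.

Things in the scene. Friction and masses are not known exactly. Their poses are not given: they have to be found in the camera images.
- block_a_mid (a point): Cedar wedge lying flat in the open. Point at its centre, 16 mm above its underside. 140 mm long, 32 mm thick, 0.1 to 0.2 kg, a right trapezoid from above: x runs from the thin tail end (x=-70 mm, 36 mm wide, y -25 to +11) to the thick head end (x=+70, 64 mm wide, y -25 to +39), z up. The side at y=-25 is straight, the other slants.
- block_b_mid (a point): Identical cedar wedge, lying flat, tucked head first under the ledge. Point at its centre, 16 mm above its underside. 140 mm long, 32 mm thick, 0.1 to 0.2 kg, a right trapezoid from above: x runs from the thin tail end (x=-70 mm, 36 mm wide, y -25 to +11) to the thick head end (x=+70, 64 mm wide, y -25 to +39), z up. The side at y=-25 is straight, the other slants.
- block_a_grip (a point): Block a's dark wood grip: a rib on its upper face, 40 mm long (along x), 18 mm wide, 24 mm tall. Point at the rib's centre, which is 10 mm in +x and 28 mm above the wedge's centre; axes as the wedge's. Rib top 56 mm above the wedge's underside.
- block_b_grip (a point): Block b's dark wood grip: a rib on its upper face, 40 mm long (along x), 18 mm wide, 24 mm tall. Point at the rib's centre, which is 10 mm in +x and 28 mm above the wedge's centre; axes as the wedge's. Rib top 56 mm above the wedge's underside. At the start it is wholly under the ledge's board; about 45 to 60 mm of the tail sticks out.
- block_a_head (a point): Block a's head end: the middle of its 64 mm wide end face, half-way up; axes as the block's.
- block_b_head (a point): Block b's head end: the middle of its 64 mm wide end face, half-way up; axes as the block's.
- tray: Brown ceramic tray, fixed. Origin at the centre of its underside; x along its length. Outside 164 x 122 x 36 mm, walls 8, floor 8 mm; inside 148 (x) by 106 (y) by 28 deep, walls upright. Two wedges fit head to tail, slants facing, with 6 mm spare across, 8 along, tops 4 mm over the rim. A wedge with x along tray +x belongs centred at tray y=-26 mm, one along -x at y=+26; either wedge in either half.
- ledge: Low ash ledge fixed to the bench, open at its front (-x side), shut at back and sides. Origin at bench height under the middle of its front edge; x goes inwards, z up. Board 200 mm deep (x 0 to 200), 160 mm wide, underside 62 and top 74 mm above the bench; side walls 12 mm thick, opening 136 mm wide.
- coin_jar: sealed glass jar of coins, 76 mm across, 101 mm tall, standing on the ledge; origin at the centre of its base; to be left alone
- door_stopper: chrome door stopper with a black rubber band, 55 mm across, 70 mm tall; origin at the centre of its base; to be left alone
- boot_left: yellow hard plastic rain boot toe stuffed with a cedar block, 190 mm long (its x), 87 mm wide, 96 mm tall, on the robot's left; origin under its centre; to be left alone
- boot_right: the same kind of yellow boot toe, on the robot's right; origin under its centre; to be left alone
- hanger_blue: small blue plastic hanger lying flat, 200 mm wide (its y), 9 mm thick, steel hook towards its +x; origin under its middle; to be left alone
- hanger_white: small white plastic hanger lying flat, same size; origin under its middle; to be left alone
Not all that is in view belongs to the job. Leave any blue or green look-alike of the part that bears block_a_mid alone.

How it is judged:
On the way:
1. the tucked wedge lies on the bench, let go, with its grip out in the open in front of the ledge (its centre at least 30 mm in front of the ledge's front edge) (x of block_b_mid in the frame of ledge below -0.03 m and height (world z) of block_b_mid below 0.021 m and angle between block_b_mid's own z axis and vertical below 0.06 rad and contact force between block_b and the fingers below 0.2 N and contact force between block_b and tray below 0.2 N and linear speed of block_b below 0.03 m/s), for 0.1 s.
At the end, for the whole second after the job is handed in: Both wedges lie flat on the tray's floor (centre no more than 5 mm above its resting height, tilt under 0.06 rad), within 15 mm of the tray's middle along it and 40 mm across it, in line with it within 0.12 rad, head to tail (the head ends over 120 mm apart), at rest and let go (z of block_a_mid in the frame of tray between 0.019 and 0.029 m and x of block_a_mid in the frame of tray between -0.015 and 0.015 m and y of block_a_mid in the frame of tray between -0.04 and 0.04 m and angle between each of block_a_mid, block_b_mid's own z axis and vertical below 0.06 rad and angle between the x axis of each of block_a_mid, block_b_mid and the x axis of tray, either way round below 0.12 rad and linear speed of each of block_a, block_b below 0.02 m/s and angular speed of each of block_a, block_b below 0.1 rad/s and contact force between each of block_a, block_b and the fingers below 0.2 N and z of block_b_mid in the frame of tray between 0.019 and 0.029 m and x of block_b_mid in the frame of tray between -0.015 and 0.015 m and y of block_b_mid in the frame of tray between -0.04 and 0.04 m and horizontal distance between block_a_head and block_b_head above 0.12 m); the robot touches nothing.
It fails at once if the coin jar, the door stopper, a boot toe or a hanger is moved by more than 30 mm (distance of any of coin_jar, door_stopper, boot_left, boot_right, hanger_blue, hanger_white from where it was at the start of the episode above 0.03 m).
It fails at once if a wedge is dropped (moves faster than 0.6 m/s out of the fingers' hold, a fall of some 2 cm) ((linear speed of block_a above 0.6 m/s and contact force between block_a and the fingers below 0.05 N) or (linear speed of block_b above 0.6 m/s and contact force between block_b and the fingers below 0.05 N)).
It also fails if it takes over 72 s, if anything falls off the work surface, if the arm or the gripper's body presses on something with over 40 N, if the wrist force passes 120 N, or if a joint passes its speed limit or range.

## Working session

There is one attempt and no reset: what is moved stays moved. The work goes in short steps, Python scripts to look and compute and a tool call to move; the robot and the scene stay as the last step left them, time stands still between calls to the robot, and variables do not carry over. Pictures are saved under pics/ and viewed, at most 10 in all, crops included, and the job is handed in when it is done.

Besides the shell and the picture viewer there is one more tool, called after "Request:" as a command line: name --argument value ..., lists and objects as JSON in quotes. apply_moves: Moves the arm, as the interface text tells. Its arguments: {"type":"object","properties":{"rows":{"type":"array","items":{"type":"array","items":{"type":"array","items":{"type":"number"}}}}},"required":["rows"]}

```bash
mkdir -p pics; cat > h.py <<'E'
import numpy as np, cv2
from workcell import bot
def pts(c):
    z=c["z_map"]; v,u=np.mgrid[0:480,0:640]
    P=np.stack([(u-c["cx"])/c["fx"]*z,(v-c["cy"])/c["fy"]*z,z],-1)
    T=np.array(c["cam_to_world"]); W=P@T[:3,:3].T+T[:3,3]; W[z==0]=np.nan
    return W
def save(n,img): cv2.imwrite("pics/"+n,img[...,::-1])
E
python3 - <<'E'
from h import *
o=bot.observe(); print({k:np.round(v,3).tolist() for k,v in o.items()})
for n in("top","scene"):
    c=bot.read_camera(n); save(n+"0.png",c["pixels"]); W=pts(c)
    print(n,np.round(c["cam_to_world"],3).tolist(),c["fx"])
    for q in("block_a_mid","block_a_grip","tray","ledge","coin_jar","door_stopper","boot_left","hanger_blue","hanger_white"):
        for d in bot.cut_out(n,q):
            w=W[d["mask"]]; print(q,round(d["p"],2),np.round(d["bbox"]).tolist(),np.round(np.nanmedian(w,0),3),np.round(np.nanpercentile(w,[2,98],axis=0),3).tolist())
E
```

```text
{'clock': 0.0, 'qpos': [-1.231, 0.616, -0.013, 1.425, 0.008, 1.103, -0.04], 'qvel': [0.001, 0.0, -0.0, 0.001, -0.001, -0.001, 0.001], 'tau': [0.001, -45.893, 0.209, -16.575, -0.061, 0.02, 0.0], 'tcp_pos': [0.232, 0.606, 0.217], 'orientation': [[-0.934, 0.358, -0.001], [0.358, 0.934, -0.002], [-0.0, -0.003, -1.0]], 'wrist_force': [-0.477, 0.938, -0.258], 'torque': [0.013, 0.015, 0.005], 'grip_force': 0.0, 'width': 0.093}
top [[0.012, -0.995, 0.101, 0.435], [-1.0, -0.01, 0.025, -0.008], [-0.024, -0.101, -0.995, 1.136], [0.0, 0.0, 0.0, 1.0]] 467.1868459150973
block_a_mid 0.91 [387.0, 299.0, 409.0, 364.0] [ 0.339 -0.161  0.032] [[0.264, -0.19, 0.012], [0.397, -0.134, 0.058]]
block_a_mid 0.88 [310.0, 240.0, 368.0, 289.0] [ 0.482 -0.024  0.032] [[0.435, -0.081, 0.023], [0.536, 0.034, 0.057]]
block_a_mid 0.8 [245.0, 286.0, 273.0, 354.0] [0.356 0.164 0.032] [[0.282, 0.135, -0.001], [0.42, 0.198, 0.057]]
block_a_grip 0.91 [309.0, 239.0, 370.0, 289.0] [ 0.484 -0.024  0.032] [[0.435, -0.081, 0.027], [0.536, 0.038, 0.057]]
block_a_grip 0.85 [385.0, 300.0, 413.0, 363.0] [ 0.34  -0.16   0.032] [[0
[... 2565 characters left out ...]
 [0.549, 0.046, 0.055]]
coin_jar 0.92 [200.0, 251.0, 232.0, 300.0] [ 0.803 -0.223  0.149] [[0.753, -0.26, 0.08], [0.816, -0.19, 0.176]]
door_stopper 0.82 [304.0, 278.0, 330.0, 312.0] [0.773 0.02  0.051] [[0.74, -0.003, -0.0], [0.787, 0.045, 0.068]]
boot_left 0.96 [450.0, 211.0, 495.0, 272.0] [0.625 0.451 0.074] [[0.5, 0.42, 0.005], [0.67, 0.497, 0.094]]
boot_left 0.46 [304.0, 277.0, 329.0, 310.0] [0.773 0.02  0.052] [[0.741, -0.003, 0.001], [0.787, 0.045, 0.068]]
hanger_blue 0.62 [391.0, 188.0, 456.0, 208.0] [0.339 0.395 0.004] [[0.263, 0.293, -0.004], [0.37, 0.475, 0.011]]
hanger_white 0.82 [136.0, 194.0, 201.0, 218.0] [ 0.346 -0.398  0.004] [[0.269, -0.496, -0.005], [0.382, -0.314, 0.012]]
```

View pics/top0.png

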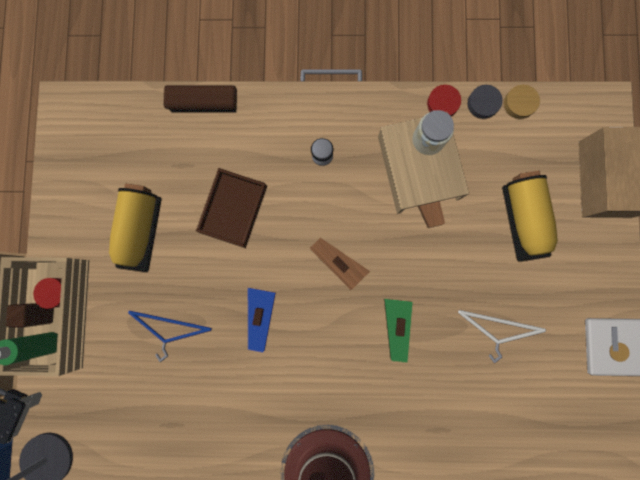

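```bash
python3 - <<'E'
import cv2
i=cv2.imread("pics/top0.png"); cv2.imwrite("pics/crop0.png",cv2.resize(i[105:375,190:480],None,fx=2.2,fy=2.2,interpolation=cv2.INTER_CUBIC))
E
```

```text
(no output)
```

View pics/crop0.png

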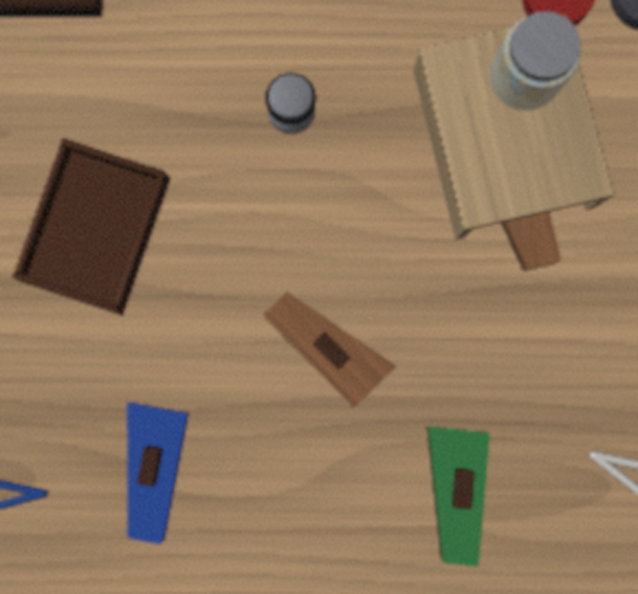

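Three things could be block a: brown at px (340,263), blue at (260,320) and green at (399,330). The brown one is cedar and fits; blue and green are the look-alikes. The brown tail at (431,213), sticking out from the ledge, is block b. The tray is at (232,208). The dark bar at (200,98) isn't part of the job.

```bash
cat >> h.py <<'E'
from scipy.optimize import least_squares
WEDGE=np.array([[-70,-25],[70,-25],[70,39],[-70,11]])/1000
def rect(x0,x1,y0,y1): return np.array([[x0,y0],[x1,y0],[x1,y1],[x0,y1]])
def sd(poly,p):  # signed distance, + inside
    out=[]
    for q in p: out.append(cv2.pointPolygonTest(poly.astype(np.float32)*1000,(float(q[0]*1000),float(q[1]*1000)),True)/1000)
    return np.array(out)
def tf(s,p): c,n=np.cos(s[2]),np.sin(s[2]); return (p-s[:2])@np.array([[c,-n],[n,c]])
def fit(poly,p,s0,off=0.0011,keep=None,f=0.002):
    if keep is not None: p=p[keep]
    r=least_squares(lambda s:sd(poly,tf(s,p))-off,s0,x_scale=[.01,.01,.1],diff_step=1e-3,loss="soft_l1",f_scale=f)
    return r.x,np.sqrt(np.mean(r.fun**2))
def edge(W,m):
    m=m.astype(np.uint8); n,l,st,_=cv2.connectedComponentsWithStats(m)
    if n>2: m=(l==1+np.argmax(st[1:,4])).astype(np.uint8)
    c=max(cv2.findContours(m,cv2.RETR_EXTERNAL,cv2.CHAIN_APPROX_NONE)[0],key=len)[:,0]
    return W[c[:,1],c[:,0]]
def best(poly,p,inits,**k): return min((fit(poly,p,s,**k) for s in inits),key=lambda r:r[1])
E
cat > m.py <<'E'
from h import *
c=bot.read_camera("top"); W=pts(c); x,y,z=W[...,0],W[...,1],W[...,2]
def box(x0,x1,y0,y1,z0,z1): return (x>x0)&(x<x1)&(y>y0)&(y<y1)&(z>z0)&(z<z1)
e=edge(W,box(.40,.57,-.11,.07,.022,.07)); m=e[:,:2].mean(0)
print("A",[np.round(v,4) for v in best(WEDGE,e[:,:2],[[*m,t] for t in np.arange(-3,3.2,.5)])], "n",len(e))
g=W[box(.40,.57,-.11,.07,.046,.07)]; print(" rib",np.round(g.mean(0),4),len(g))
e=edge(W,box(.5,.74,.13,.34,.026,.05)); m=e[:,:2].mean(0)
print("tray",[np.round(v,4) for v in best(rect(-.082,.082,-.061,.061),e[:,:2],[[*m,t] for t in np.arange(0,3.1,.4)])],len(e),np.nanmedian(e[:,2]))
e=edge(W,box(.55,.9,-.35,-.08,.064,.085)); e=e[(e[:,2]>.068)]
print("ledge",[np.round(v,4) for v in best(rect(0,.2,-.08,.08),e[:,:2],[[.63,-.21,t] for t in (-.3,0,.3)],f=.001)],len(e),np.nanmedian(e[:,2]))
E
python3 m.py
```

```text
A [array([ 0.4897, -0.0185, -2.3584]), np.float64(0.0006)] n 122
 rib [ 0.483  -0.0257  0.0556] 136
tray [array([0.617 , 0.2382, 2.8316]), np.float64(0.0008)] 222 0.03512864468591703
ledge [array([ 0.6264, -0.2399,  0.2363]), np.float64(0.0238)] 288 0.07356190638937044
```

```bash
cat > mb.py <<'E'
from h import *
c=bot.read_camera("top"); W=pts(c); x,y,z=W[...,0],W[...,1],W[...,2]
def box(x0,x1,y0,y1,z0,z1): return (x>x0)&(x<x1)&(y>y0)&(y<y1)&(z>z0)&(z<z1)
e=edge(W,box(.55,.9,-.35,-.08,.068,.080))
P=e[:,:2]; 
for it in range(4):
    s=np.array([.63,-.21,.23]) if it==0 else L
    t=tf(s,P); k=(t[:,0]<.11)&(t[:,0]>-.03)&(abs(t[:,1])<.1)
    L,r=best(rect(0,.2,-.08,.08),P[k],[s],f=.001)
print("ledge",np.round(L,4),r,k.sum())
np.save("ledge.npy",L)
m=(z>.022)&(z<.045)&(x>.45)&(x<.75)&(y>-.32)&(y<-.12)
t=tf(L,W[...,:2].reshape(-1,2)).reshape(480,640,2); m&=(t[...,0]<-.004)
e=edge(W,m); P=e[:,:2]; t=tf(L,P); P=P[t[:,0]<t[:,0].max()-.006]
B,r=best(WEDGE,P,[[L[0]+.03*np.cos(L[2]),L[1]+.03*np.sin(L[2])+d,L[2]+a] for a in(-.3,0,.3) for d in(-.02,.02)],f=.001)
print("B",np.round(B,4),r,len(P),"in ledge",np.round(tf(L,B[None,:2]),4))
i=c["pixels"][160:260,360:500]; save("b0.png",cv2.resize(i,None,fx=5,fy=5,interpolation=cv2.INTER_CUBIC))
E
python3 mb.py
```

```text
ledge [ 0.627  -0.2401  0.2384] 0.014686172536548664 168
B [ 0.645  -0.2325  0.2155] 0.000726311139813596 46 in ledge [[0.0192 0.0032]]
```

View pics/b0.png

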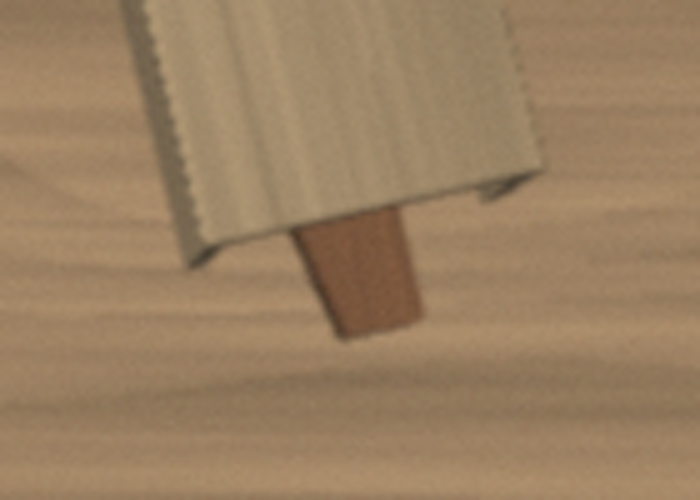

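The crop shows b's tail pointing down the image, tail end at about px (338–422,330), slant on the left, which agrees with the fit. It sticks out 51 mm. I'll draw b out first.

```bash
cat > go.py <<'E'
# usage: go.py x y z yaw N  -> rows in tool axes
import sys; from h import *; from scipy.spatial.transform import Rotation as Ro
x,y,z,a,n=map(float,sys.argv[1:6]); n=int(n)
o=bot.observe(); p=np.array(o["tcp_pos"]); R=np.array(o["orientation"])
Rt=np.array([[np.cos(a),np.sin(a),0],[np.sin(a),-np.cos(a),0],[0,0,-1]])
rv=Ro.from_matrix(R.T@Rt).as_rotvec()
st=Ro.from_rotvec(rv/n).as_matrix(); d=(np.array([x,y,z])-p)/n
print("t",round(o["clock"],2),"p",np.round(p,4),"yaw",round(np.arctan2(R[1,0],R[0,0]),3),"step mm",round(np.linalg.norm(d)*1e3,1),"deg",round(np.degrees(np.linalg.norm(rv))/n,2))
for i in range(n):
    print(np.round(np.r_[R.T@d/.15, rv/n/(np.pi/2)],3).tolist()); R=R@st
E
python3 go.py 0.595 -0.249 0.15 0.315 24
```

```text
t 1.1 p [0.2325 0.607  0.2186] yaw 2.776 step mm 38.8 deg 5.87
[-0.179, -0.186, 0.019, -0.0, 0.0, 0.065]
[-0.197, -0.167, 0.019, -0.0, 0.0, 0.065]
[-0.213, -0.146, 0.019, -0.0, 0.0, 0.065]
[-0.227, -0.123, 0.019, -0.0, 0.0, 0.065]
[-0.238, -0.099, 0.019, -0.0, 0.0, 0.065]
[-0.247, -0.074, 0.019, -0.0, 0.0, 0.065]
[-0.254, -0.049, 0.019, -0.0, 0.0, 0.065]
[-0.257, -0.022, 0.019, -0.0, 0.0, 0.065]
[-0.258, 0.004, 0.019, -0.0, 0.0, 0.065]
[-0.256, 0.031, 0.019, -0.0, 0.0, 0.065]
[-0.252, 0.057, 0.019, -0.0, 0.0, 0.065]
[-0.245, 0.082, 0.019, -0.0, 0.0, 0.065]
[-0.235, 0.107, 0.019, -0.0, 0.0, 0.065]
[-0.223, 0.13, 0.019, -0.0, 0.0, 0.065]
[-0.208, 0.152, 0.019, -0.0, 0.0, 0.065]
[-0.192, 0.173, 0.019, -0.0, 0.0, 0.065]
[-0.173, 0.192, 0.019, -0.0, 0.0, 0.065]
[-0.153, 0.208, 0.019, -0.0, 0.0, 0.065]
[-0.13, 0.223, 0.019, -0.0, 0.0, 0.065]
[-0.107, 0.235, 0.019, -0.0, 0.0, 0.065]
[-0.082, 0.245, 0.019, -0.0, 0.0, 0.065]
[-0.057, 0.252, 0.019, -0.0, 0.0, 0.065]
[-0.031, 0.256, 0.019, -0.0, 0.0, 0.065]
[-0.004, 0.258, 0.019, -0.0, 0.0, 0.065]
```

Request:
apply_moves --rows '[[[-0.18,-0.186,0,0,0,0.065,-1],[-0.197,-0.167,0,0,0,0.065,-1],[-0.213,-0.146,0,0,0,0.065,-1],[-0.227,-0.123,0,0,0,0.065,-1],[-0.238,-0.1,0,0,0,0.065,-1],[-0.247,-0.074,0,0,0,0.065,-1],[-0.254,-0.049,0,0,0,0.065,-1],[-0.257,-0.022,0,0,0,0.065,-1]]]'

```text
clock: 1.9
tcp_pos: [0.3542, 0.3204, 0.219]
orientation: [[-0.375, 0.927, 0.001], [0.927, 0.375, 0.001], [0.0, 0.001, -1.0]]
wrist_force: [0.7, -0.3, -0.1]
width: 0.0928
grip_force: 0.0
```

Request:
apply_moves --rows '[[[-0.258,0.004,0,0,0,0.065,-1],[-0.256,0.031,0,0,0,0.065,-1],[-0.252,0.057,0,0,0,0.065,-1],[-0.245,0.082,0,0,0,0.065,-1],[-0.235,0.107,0,0,0,0.065,-1],[-0.223,0.13,0,0,0,0.065,-1],[-0.208,0.152,0,0,0,0.065,-1],[-0.192,0.173,0,0,0,0.065,-1]]]'

```text
clock: 2.7
tcp_pos: [0.4766, 0.0359, 0.219]
orientation: [[0.419, 0.908, 0.001], [0.908, -0.419, 0.0], [0.001, 0.001, -1.0]]
wrist_force: [0.8, 1.0, -0.1]
width: 0.0933
grip_force: 0.0
```

Request:
apply_moves --rows '[[[-0.173,0.192,0.02,0,0,0.065,-1],[-0.153,0.208,0.02,0,0,0.065,-1],[-0.13,0.223,0.02,0,0,0.065,-1],[-0.107,0.235,0.02,0,0,0.065,-1],[-0.082,0.245,0.02,0,0,0.065,-1],[-0.057,0.252,0.02,0,0,0.065,-1],[-0.031,0.256,0.02,0,0,0.065,-1],[0,0,0,0,0,0,-1]]]'

```text
clock: 3.5
tcp_pos: [0.5837, -0.218, 0.1972]
orientation: [[0.913, 0.407, -0.0], [0.407, -0.913, -0.006], [-0.003, 0.005, -1.0]]
wrist_force: [-1.3, -0.4, -0.9]
width: 0.0933
grip_force: 0.0
```

```bash
python3 go.py 0.595 -0.249 0.004 0.315 7
```

```text
t 3.5 p [ 0.5837 -0.218   0.1972] yaw 0.419 step mm 28.0 deg 0.86
[-0.002, 0.03, 0.184, 0.0, 0.0, 0.009]
[-0.001, 0.031, 0.184, 0.0, 0.0, 0.009]
[-0.001, 0.031, 0.184, 0.0, 0.0, 0.009]
[-0.0, 0.031, 0.184, 0.0, 0.0, 0.009]
[-0.0, 0.031, 0.184, 0.0, 0.0, 0.009]
[0.0, 0.031, 0.184, 0.0, 0.0, 0.009]
[0.001, 0.031, 0.184, 0.0, 0.0, 0.009]
```

Request:
apply_moves --rows '[[[0,0.11,0.1,0,0,0.033,-1],[0,0.107,0.2,0,0,0.033,-1],[0,0,0.25,0,0,0,-1],[0,0,0.25,0,0,0,-1],[0,0,0.2,0,0,0,-1],[0,0,0,0,0,0,-1]]]'

```text
clock: 4.1
tcp_pos: [0.5938, -0.2382, 0.0432]
orientation: [[0.947, 0.32, -0.009], [0.32, -0.947, 0.005], [-0.006, -0.008, -1.0]]
wrist_force: [-0.6, 0.3, -0.3]
width: 0.0931
grip_force: 0.0
```

```bash
python3 go.py 0.595 -0.249 0.004 0.315 2
```

```text
t 4.1 p [ 0.5938 -0.2382  0.0432] yaw 0.325 step mm 20.3 deg 0.42
[-0.007, 0.036, 0.13, -0.003, 0.002, 0.003]
[-0.007, 0.036, 0.13, -0.003, 0.002, 0.003]
```

Request:
apply_moves --rows '[[[0,0,0,0,0,0,-1],[0,0,0,0,0,0,-1]]]'

```text
clock: 4.3
tcp_pos: [0.5979, -0.2422, 0.05]
orientation: [[0.948, 0.319, 0.004], [0.319, -0.948, -0.002], [0.003, 0.003, -1.0]]
wrist_force: [0.1, 0.4, -0.0]
width: 0.0929
grip_force: 0.0
```

```bash
python3 go.py 0.595 -0.249 0.005 0.315 2
```

```text
t 4.3 p [ 0.5979 -0.2422  0.05  ] yaw 0.324 step mm 22.8 deg 0.29
[-0.017, 0.018, 0.15, 0.001, -0.001, 0.003]
[-0.017, 0.018, 0.15, 0.001, -0.001, 0.003]
```

Request:
apply_moves --rows '[[[-0.017,0.02,0.1,0,0,0.003,-1],[-0.017,0.02,0.1,0,0,0.003,-1],[0,0,0.07,0,0,0,-1],[0,0,0.03,0,0,0,-1],[0,0,0,0,0,0,-1],[0,0,0,0,0,0,-1]]]'

```text
clock: 4.9
tcp_pos: [0.5938, -0.2489, 0.0026]
orientation: [[0.951, 0.309, 0.0], [0.309, -0.951, -0.0], [0.0, 0.0, -1.0]]
wrist_force: [0.6, 0.5, 0.5]
width: 0.0927
grip_force: 0.0
```

Request:
apply_moves --rows '[[[0,0,0,0,0,0,0.5],[0,0,0,0,0,0,1],[0,0,0,0,0,0,1],[0,0,0,0,0,0,1],[0,0,0,0,0,0,1],[0,0,0,0,0,0,1]]]'

```text
clock: 5.5
tcp_pos: [0.5936, -0.2489, 0.0027]
orientation: [[0.951, 0.309, -0.0], [0.309, -0.951, -0.0], [-0.0, -0.0, -1.0]]
wrist_force: [-0.4, 1.0, 0.6]
width: 0.05
grip_force: 0.0
```

```bash
python3 go.py 0.475 -0.275 0.005 0.315 12; python3 -c "
from h import *; print(bot.observe()['width'],bot.observe()['grip_force'])"
```

```text
t 5.5 p [ 0.5936 -0.2489  0.0027] yaw 0.314 step mm 10.1 deg 0.0
[-0.067, -0.007, -0.001, -0.0, 0.0, -0.0]
[-0.067, -0.007, -0.001, -0.0, 0.0, -0.0]
[-0.067, -0.007, -0.001, -0.0, 0.0, -0.0]
[-0.067, -0.007, -0.001, -0.0, 0.0, -0.0]
[-0.067, -0.007, -0.001, -0.0, 0.0, -0.0]
[-0.067, -0.007, -0.001, -0.0, 0.0, -0.0]
[-0.067, -0.007, -0.001, -0.0, 0.0, -0.0]
[-0.067, -0.007, -0.001, -0.0, 0.0, -0.0]
[-0.067, -0.007, -0.001, -0.0, 0.0, -0.0]
[-0.067, -0.007, -0.001, -0.0, 0.0, -0.0]
[-0.067, -0.007, -0.001, -0.0, 0.0, -0.0]
[-0.067, -0.007, -0.001, -0.0, 0.0, -0.0]
0.049996750702577336 0.0
```

Request:
apply_moves --rows '[[[0,0,-0.01,0,0,0,1],[0,0,0,0,0,0,1],[0,0,0,0,0,0,1],[0,0,0,0,0,0,1],[0,0,0,0,0,0,1]]]'

```text
clock: 6.0
tcp_pos: [0.5935, -0.249, 0.0042]
orientation: [[0.951, 0.309, -0.0], [0.309, -0.951, -0.0], [-0.0, 0.0, -1.0]]
wrist_force: [-1.3, 0.1, 0.4]
width: 0.0398
grip_force: 29.9
```

Request:
apply_moves --rows '[[[-0.03,-0.003,0,0,0,0,1],[-0.05,-0.005,0,0,0,0,1],[-0.06,-0.006,0,0,0,0,1],[-0.06,-0.006,0,0,0,0,1]]]'

```text
clock: 6.4
tcp_pos: [0.5632, -0.2555, 0.0042]
orientation: [[0.951, 0.309, -0.0], [0.309, -0.951, -0.0], [-0.0, 0.0, -1.0]]
wrist_force: [0.6, 0.2, 0.3]
width: 0.0394
grip_force: 29.8
```

Request:
apply_moves --rows '[[[-0.08,-0.008,0,0,0,0,1],[-0.1,-0.01,0,0,0,0,1],[-0.1,-0.01,0,0,0,0,1],[-0.1,-0.01,0,0,0,0,1],[-0.1,-0.01,0,0,0,0,1],[-0.08,-0.008,0,0,0,0,1],[-0.04,-0.004,0,0,0,0,1],[0,0,0,0,0,0,1]]]'

```text
clock: 7.2
tcp_pos: [0.4739, -0.2751, 0.0042]
orientation: [[0.952, 0.307, -0.002], [0.307, -0.952, 0.0], [-0.002, -0.001, -1.0]]
wrist_force: [-1.1, -1.1, 1.3]
width: 0.0394
grip_force: 29.9
```

Request:
apply_moves --rows '[[[0,0,0,0,0,0,0],[0,0,0,0,0,0,-0.5],[0,0,0,0,0,0,-0.5],[0,0,0,0,0,0,-0.5],[0,0,0,0,0,0,-0.5]]]'

```text
clock: 7.7
tcp_pos: [0.4761, -0.2744, 0.0041]
orientation: [[0.951, 0.31, 0.0], [0.31, -0.951, -0.0], [0.0, 0.0, -1.0]]
wrist_force: [0.1, -0.3, 0.6]
width: 0.069
grip_force: 0.0
```

Request:
apply_moves --rows '[[[0,0,-0.1,0,0,0,-0.5],[0,0,-0.2,0,0,0,-0.5],[0,0,-0.3,0,0,0,-0.3],[-0.1,0,-0.3,0,0,0,-0.3],[-0.2,0.1,-0.1,0,0,0,0],[0,0,0,0,0,0,0]]]'

```text
clock: 8.3
tcp_pos: [0.4352, -0.3079, 0.1578]
orientation: [[0.953, 0.302, 0.004], [0.302, -0.953, -0.007], [0.002, 0.007, -1.0]]
wrist_force: [0.3, -0.5, -0.0]
width: 0.0494
grip_force: 0.0
```

```bash
cat > mf.py <<'E'
from h import *
import sys
x0,x1,y0,y1=map(float,sys.argv[1:5]); zl=float(sys.argv[5]) if len(sys.argv)>5 else .022
c=bot.read_camera("top"); W=pts(c); x,y,z=W[...,0],W[...,1],W[...,2]
m=(x>x0)&(x<x1)&(y>y0)&(y<y1)&(z>zl)&(z<.075)
e=edge(W,m)[:,:2]; k=e.mean(0)
B,r=best(WEDGE,e,[[*k,t] for t in np.arange(-3,3.2,.5)])
g=W[m&(z>zl+.024)]
print("wedge",np.round(B,4),"rms",round(r,4),len(e),"rib",np.round(g.mean(0),4),len(g),"pred rib",np.round(B[:2]+.01*np.array([np.cos(B[2]),np.sin(B[2])]),4))
L=np.load("ledge.npy"); print("in ledge",np.round(tf(L,B[None,:2]),3))
save(f"m{int(bot.observe()['clock']*100)}.png",c["pixels"]); print(bot.observe()['clock'],np.round(bot.observe()['tcp_pos'],4))
E
python3 mf.py .40 .64 -.33 -.14; ls pics
```

```text
wedge [ 0.5262 -0.2568  0.1909] rms 0.0009 154 rib [ 0.6012 -0.2161  0.0665] 493 pred rib [ 0.536  -0.2549]
in ledge [[-0.102  0.008]]
8.35 [ 0.4365 -0.305   0.1559]
b0.png
crop0.png
m835.png
scene0.png
top0.png
```

```bash
sed -i 's/z<.075/z<.060/' mf.py; python3 mf.py .40 .606 -.33 -.16
```

```text
wedge [ 0.5263 -0.2568  0.1924] rms 0.0008 153 rib [ 0.5358 -0.2543  0.055 ] 141 pred rib [ 0.5361 -0.2549]
in ledge [[-0.102  0.008]]
8.4 [ 0.4373 -0.3029  0.1545]
```

View pics/m835.png

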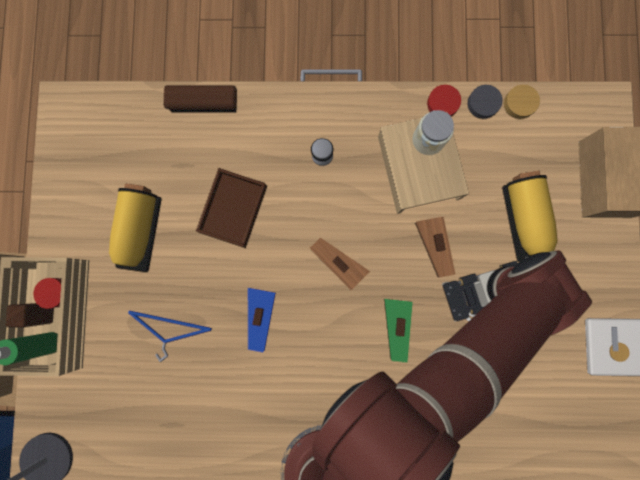

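B lies free on the bench, and its rib is in the open at px (439,242). Next I grasp it by the rib.

```bash
python3 go.py 0.536 -0.2546 0.09 0.192 5
```

```text
t 8.4 p [ 0.4373 -0.3029  0.1545] yaw 0.313 step mm 25.5 deg 1.38
[0.145, -0.021, 0.086, -0.0, -0.0, 0.015]
[0.144, -0.024, 0.086, -0.0, -0.0, 0.015]
[0.144, -0.028, 0.086, -0.0, -0.0, 0.015]
[0.143, -0.031, 0.086, -0.0, -0.0, 0.015]
[0.142, -0.035, 0.086, -0.0, -0.0, 0.015]
```

Request:
apply_moves --rows '[[[0.145,-0.021,0.086,0,0,0.015,0],[0.144,-0.024,0.086,0,0,0.015,0],[0.144,-0.028,0.086,0,0,0.015,0],[0.143,-0.031,0.086,0,0,0.015,0],[0.142,-0.035,0.086,0,0,0.015,0],[0,0,0,0,0,0,0],[0,0,0,0,0,0,0],[0,0,0,0,0,0,0]]]'

```text
clock: 9.2
tcp_pos: [0.5349, -0.255, 0.0898]
orientation: [[0.981, 0.194, -0.001], [0.194, -0.981, -0.001], [-0.001, 0.0, -1.0]]
wrist_force: [-0.5, -0.5, 0.4]
width: 0.0467
grip_force: 0.0
```

```bash
python3 go.py 0.536 -0.2546 0.036 0.192 5
```

```text
t 9.2 p [ 0.5349 -0.255   0.0898] yaw 0.195 step mm 10.8 deg 0.04
[0.002, -0.0, 0.072, 0.0, 0.0, 0.0]
[0.002, -0.0, 0.072, 0.0, 0.0, 0.0]
[0.002, -0.0, 0.072, 0.0, 0.0, 0.0]
[0.002, -0.0, 0.072, 0.0, 0.0, 0.0]
[0.002, -0.0, 0.072, 0.0, 0.0, 0.0]
```

Request:
apply_moves --rows '[[[0.002,0,0.08,0,0,0,0],[0.002,0,0.08,0,0,0,0],[0.002,0,0.08,0,0,0,0],[0.002,0,0.08,0,0,0,0],[0,0,0.04,0,0,0,0],[0,0,0,0,0,0,0.5],[0,0,0,0,0,0,1],[0,0,0,0,0,0,1]]]'

```text
clock: 10.0
tcp_pos: [0.5376, -0.2543, 0.0361]
orientation: [[0.981, 0.195, 0.001], [0.195, -0.981, -0.001], [0.001, 0.001, -1.0]]
wrist_force: [0.4, -0.0, 0.7]
width: 0.027
grip_force: 0.0
```

Request:
apply_moves --rows '[[[0,0,0,0,0,0,1],[0,0,0,0,0,0,1],[0,0,0,0,0,0,1],[0,0,0,0,0,0,1]]]'

```text
clock: 10.4
tcp_pos: [0.5377, -0.2545, 0.0362]
orientation: [[0.981, 0.195, 0.001], [0.195, -0.981, -0.001], [0.001, 0.001, -1.0]]
wrist_force: [0.3, -0.1, 2.4]
width: 0.0174
grip_force: 30.0
```

Request:
apply_moves --rows '[[[0,0,-0.03,0,0,0,1],[0,0,-0.08,0,0,0,1],[0,0,-0.16,0,0,0,1],[0,0,-0.2,0,0,0,1],[0,0,-0.2,0,0,0,1],[0,0,-0.1,0,0,0,1],[0,0,0,0,0,0,1]]]'

```text
clock: 11.1
tcp_pos: [0.5383, -0.2548, 0.1541]
orientation: [[0.981, 0.195, 0.005], [0.195, -0.981, -0.002], [0.004, 0.003, -1.0]]
wrist_force: [-0.5, -0.2, -1.5]
width: 0.0178
grip_force: 30.0
```

```bash
python3 go.py 0.620 0.210 0.15 -0.310 16
```

```text
t 11.1 p [ 0.5383 -0.2548  0.1541] yaw 0.197 step mm 29.5 deg 1.81
[0.071, -0.183, 0.001, 0.0, -0.0, 0.02]
[0.065, -0.185, 0.001, 0.0, -0.0, 0.02]
[0.059, -0.187, 0.001, 0.0, -0.0, 0.02]
[0.054, -0.189, 0.001, 0.0, -0.0, 0.02]
[0.048, -0.191, 0.001, 0.0, -0.0, 0.02]
[0.041, -0.192, 0.001, 0.0, -0.0, 0.02]
[0.035, -0.193, 0.001, 0.0, -0.0, 0.02]
[0.029, -0.194, 0.002, 0.0, -0.0, 0.02]
[0.023, -0.195, 0.002, 0.0, -0.0, 0.02]
[0.017, -0.196, 0.002, 0.0, -0.0, 0.02]
[0.011, -0.196, 0.002, 0.0, -0.0, 0.02]
[0.004, -0.197, 0.002, 0.0, -0.0, 0.02]
[-0.002, -0.197, 0.002, 0.0, -0.0, 0.02]
[-0.008, -0.196, 0.002, 0.0, -0.0, 0.02]
[-0.014, -0.196, 0.002, 0.0, -0.0, 0.02]
[-0.02, -0.196, 0.002, 0.0, -0.0, 0.02]
```

Request:
apply_moves --rows '[[[0.036,-0.092,0,0,0,0.01,1],[0.067,-0.184,0,0,0,0.02,1],[0.062,-0.186,0,0,0,0.02,1],[0.056,-0.188,0,0,0,0.02,1],[0.051,-0.19,0,0,0,0.02,1],[0.044,-0.191,0,0,0,0.02,1],[0.038,-0.192,0,0,0,0.02,1],[0.032,-0.194,0,0,0,0.02,1]]]'

```text
clock: 11.9
tcp_pos: [0.574, -0.0346, 0.15]
orientation: [[0.999, -0.04, -0.003], [-0.04, -0.999, 0.001], [-0.003, -0.001, -1.0]]
wrist_force: [0.6, 0.2, -2.3]
width: 0.018
grip_force: 30.0
```

Request:
apply_moves --rows '[[[0.026,-0.195,0,0,0,0.02,1],[0.02,-0.196,0,0,0,0.02,1],[0.014,-0.196,0,0,0,0.02,1],[0.008,-0.197,0,0,0,0.02,1],[0.002,-0.197,0,0,0,0.02,1],[-0.005,-0.196,0,0,0,0.02,1],[-0.011,-0.196,0,0,0,0.02,1],[-0.012,-0.14,0,0,0,0.015,1]]]'

```text
clock: 12.7
tcp_pos: [0.6128, 0.1911, 0.1493]
orientation: [[0.961, -0.277, -0.004], [-0.277, -0.961, 0.001], [-0.004, 0.0, -1.0]]
wrist_force: [0.5, -0.4, -2.2]
width: 0.0175
grip_force: 30.0
```

Request:
apply_moves --rows '[[[-0.01,-0.07,0,0,0,0.007,1],[0,0,0,0,0,0,1],[0,0,0,0,0,0,1],[0,0,0,0,0,0,1]]]'

```text
clock: 13.1
tcp_pos: [0.6154, 0.1959, 0.1513]
orientation: [[0.956, -0.292, -0.0], [-0.292, -0.956, -0.001], [0.0, 0.001, -1.0]]
wrist_force: [-0.3, -0.5, -1.7]
width: 0.0177
grip_force: 30.0
```

```bash
python3 go.py 0.620 0.210 0.075 -0.310 4
python3 - <<'E'
from h import *
c=bot.read_camera("top"); W=pts(c); save("t1.png",cv2.resize(c["pixels"][150:270,180:340],None,fx=4,fy=4,interpolation=cv2.INTER_CUBIC))
E
```

```text
t 13.1 p [0.6154 0.1959 0.1513] yaw -0.297 step mm 19.4 deg 0.19
[0.0, -0.025, 0.127, 0.0, -0.0, 0.002]
[0.0, -0.025, 0.127, 0.0, -0.0, 0.002]
[0.0, -0.025, 0.127, 0.0, -0.0, 0.002]
[0.0, -0.025, 0.127, 0.0, -0.0, 0.002]
```

View pics/t1.png

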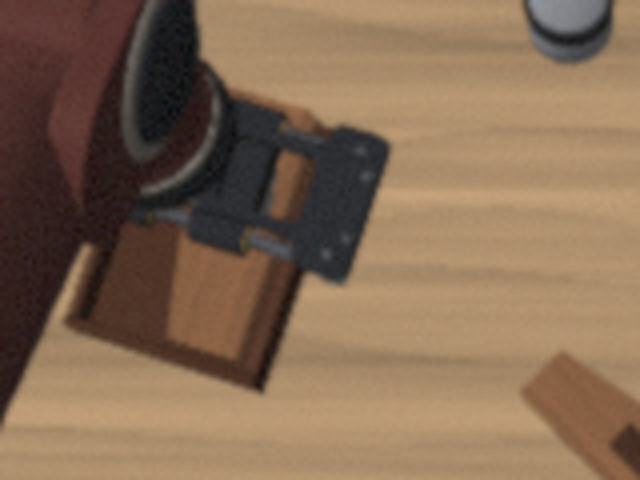

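Request:
apply_moves --rows '[[[0,-0.033,0.1,0,0,0.003,1],[0,-0.033,0.15,0,0,0.003,1],[0,-0.033,0.1,0,0,0.002,1],[0,0,0.06,0,0,0,1],[0,0,0,0,0,0,1],[0,0,0,0,0,0,1],[0,0,0,0,0,0,1]]]'

```text
clock: 13.85
tcp_pos: [0.6208, 0.212, 0.0907]
orientation: [[0.953, -0.302, 0.002], [-0.302, -0.953, -0.0], [0.002, -0.001, -1.0]]
wrist_force: [-0.5, -0.1, -1.6]
width: 0.0182
grip_force: 30.0
```

```bash
cat > hold.py <<'E'
# fit held wedge against camera: visible top-face points must lie inside, its outer edge points on the outline
from h import *
import sys
o=bot.observe(); p=np.array(o["tcp_pos"]); R=np.array(o["orientation"]); a=np.arctan2(R[1,0],R[0,0])+float(sys.argv[1])
top=p[2]-.004; c=bot.read_camera("top"); W=pts(c); z=W[...,2]
s=np.array([p[0]-.0116*np.cos(a),p[1]-.0116*np.sin(a),a])
t=tf(s,W[...,:2].reshape(-1,2)).reshape(480,640,2)
m=(abs(z-top)<.006)&(abs(t[...,0])<.085)&(abs(t[...,1]-.007)<.05)
k=cv2.morphologyEx(m.astype(np.uint8),cv2.MORPH_OPEN,np.ones((2,2)))
e=np.concatenate([W[q[:,0,1],q[:,0,0],:2] for q in cv2.findContours(k,cv2.RETR_EXTERNAL,cv2.CHAIN_APPROX_NONE)[0]])
d=sd(WEDGE,tf(s,e)); e=e[abs(d-.0011)<.006]
B,r=fit(WEDGE,e,s,f=.001)
print("expected",np.round(s,4),"seen",np.round(B,4),"rms",round(r,4),len(e),"seen in expected frame",np.round(tf(s,B[None,:2]),4))
E
python3 go.py 0.620 0.210 0.044 -0.310 4; python3 hold.py 0
```

```text
t 13.85 p [0.6208 0.212  0.0907] yaw -0.307 step mm 11.7 deg 0.06
[-0.0, 0.004, 0.078, -0.0, -0.0, 0.001]
[-0.0, 0.004, 0.078, -0.0, -0.0, 0.001]
[-0.0, 0.004, 0.078, -0.0, -0.0, 0.001]
[-0.0, 0.004, 0.078, -0.0, -0.0, 0.001]
expected [ 0.6097  0.2155 -0.3067] seen [ 0.6076  0.2159 -0.29  ] rms 0.0019 129 seen in expected frame [[-0.0021 -0.0002]]
```

Request:
apply_moves --rows '[[[0.001,0.007,0.05,0,0,0.001,1],[0.001,0.007,0.06,0,0,0.001,1],[0,0,0.06,0,0,0,1],[0,0,0.06,0,0,0,1],[0,0,0,0,0,0,1],[0,0,0,0,0,0,1]]]'

```text
clock: 14.5
tcp_pos: [0.6195, 0.2103, 0.0547]
orientation: [[0.953, -0.304, -0.001], [-0.304, -0.953, -0.0], [-0.0, 0.001, -1.0]]
wrist_force: [1.3, -0.2, -0.8]
width: 0.0177
grip_force: 30.0
```

```bash
python3 go.py 0.6205 0.2098 0.0445 -0.310 2
```

```text
t 14.5 p [0.6195 0.2103 0.0547] yaw -0.309 step mm 5.1 deg 0.03
[0.004, 0.001, 0.034, 0.0, 0.0, 0.0]
[0.004, 0.001, 0.034, 0.0, 0.0, 0.0]
```

Request:
apply_moves --rows '[[[0.004,0.002,0.03,0,0,0,1],[0.003,0.001,0.02,0,0,0,1],[0,0,0.01,0,0,0,1],[0,0,0.006,0,0,0,1],[0,0,0,0,0,0,1],[0,0,0,0,0,0,1]]]'

```text
clock: 15.1
tcp_pos: [0.6205, 0.2097, 0.0454]
orientation: [[0.953, -0.304, 0.0], [-0.304, -0.953, -0.0], [0.0, -0.0, -1.0]]
wrist_force: [0.5, -0.1, -1.0]
width: 0.0176
grip_force: 30.0
```

Request:
apply_moves --rows '[[[0,0,0.01,0,0,0,1],[0,0.006,0,0,0,0,1],[0,0.006,0,0,0,0,1],[0,0,0,0,0,0,1],[0,0,0,0,0,0,1]]]'

```text
clock: 15.6
tcp_pos: [0.6205, 0.2083, 0.0442]
orientation: [[0.953, -0.304, 0.001], [-0.304, -0.953, 0.001], [0.001, -0.001, -1.0]]
wrist_force: [0.6, 1.0, 1.9]
width: 0.0181
grip_force: 30.0
```

Request:
apply_moves --rows '[[[0,0,0,0,0,0,0.5],[0,0,0,0,0,0,0.3],[0,0,0,0,0,0,0.3],[0,0,0,0,0,0,0.3]]]'

```text
clock: 16.0
tcp_pos: [0.6197, 0.2076, 0.0435]
orientation: [[0.952, -0.305, -0.001], [-0.305, -0.952, -0.001], [-0.0, 0.001, -1.0]]
wrist_force: [-0.3, -0.2, 0.4]
width: 0.0321
grip_force: 0.0
```

Request:
apply_moves --rows '[[[0,0,-0.05,0,0,0,0.3],[0,0,-0.15,0,0,0,0.3],[0,0,-0.2,0,0,0,0.3],[0,0,-0.25,0,0,0,0.2],[0,0,-0.1,0,0,0,0],[0,0,0,0,0,0,0]]]'

```text
clock: 16.6
tcp_pos: [0.6215, 0.2077, 0.1591]
orientation: [[0.953, -0.304, 0.005], [-0.304, -0.953, 0.001], [0.005, -0.003, -1.0]]
wrist_force: [0.8, -0.1, -0.6]
width: 0.0458
grip_force: 0.0
```

```bash
python3 go.py 0.483 -0.0257 0.12 0.783 16; python3 -c "
from h import *; print(bot.observe()['qpos'])"
```

```text
t 16.6 p [0.6215 0.2077 0.1591] yaw -0.309 step mm 17.1 deg 3.91
[-0.025, 0.11, 0.016, 0.0, -0.0, -0.043]
[-0.033, 0.108, 0.016, 0.0, -0.0, -0.043]
[-0.04, 0.106, 0.016, 0.0, -0.0, -0.043]
[-0.047, 0.103, 0.016, 0.0, -0.0, -0.043]
[-0.054, 0.099, 0.016, 0.0, -0.0, -0.043]
[-0.061, 0.095, 0.016, 0.0, -0.0, -0.043]
[-0.067, 0.091, 0.016, 0.0, -0.0, -0.043]
[-0.073, 0.086, 0.016, 0.0, -0.0, -0.043]
[-0.079, 0.081, 0.016, 0.0, -0.0, -0.043]
[-0.084, 0.075, 0.016, 0.0, -0.0, -0.043]
[-0.089, 0.069, 0.016, 0.0, -0.0, -0.043]
[-0.094, 0.063, 0.016, 0.0, -0.0, -0.043]
[-0.098, 0.057, 0.016, 0.0, -0.0, -0.043]
[-0.101, 0.05, 0.016, 0.0, -0.0, -0.043]
[-0.105, 0.043, 0.016, 0.0, -0.0, -0.043]
[-0.107, 0.036, 0.016, 0.0, -0.0, -0.043]
[-0.80929939  0.82679908  0.88467786  1.50222188 -0.679915    1.13392707
 -1.67246919]
```

Request:
apply_moves --rows '[[[-0.025,0.11,0,0,0,-0.043,0],[-0.033,0.108,0,0,0,-0.043,0],[-0.04,0.106,0,0,0,-0.043,0],[-0.047,0.103,0,0,0,-0.043,0],[-0.054,0.099,0,0,0,-0.043,0],[-0.061,0.095,0,0,0,-0.043,0],[-0.067,0.091,0,0,0,-0.043,0],[-0.073,0.086,0,0,0,-0.043,0]]]'

```text
clock: 17.4
tcp_pos: [0.5487, 0.0912, 0.1543]
orientation: [[0.973, 0.232, -0.004], [0.232, -0.973, -0.001], [-0.004, -0.0, -1.0]]
wrist_force: [-0.3, 0.2, 0.4]
width: 0.0466
grip_force: 0.0
```

Request:
apply_moves --rows '[[[-0.079,0.081,0.03,0,0,-0.043,0],[-0.084,0.075,0.03,0,0,-0.043,0],[-0.089,0.069,0.03,0,0,-0.043,0],[-0.094,0.063,0.03,0,0,-0.043,0],[-0.098,0.057,0.03,0,0,-0.043,0],[-0.101,0.05,0.03,0,0,-0.043,0],[-0.105,0.043,0.03,0,0,-0.043,0],[-0.107,0.036,0.03,0,0,-0.043,0]]]'

```text
clock: 18.2
tcp_pos: [0.4785, -0.0246, 0.1186]
orientation: [[0.714, 0.7, -0.004], [0.7, -0.714, 0.0], [-0.002, -0.003, -1.0]]
wrist_force: [0.7, -0.2, -0.4]
width: 0.0467
grip_force: 0.0
```

Request:
apply_moves --rows '[[[0,0,0,0,0,0,0],[0,0,0,0,0,0,0],[0,0,0,0,0,0,0]]]'

```text
clock: 18.5
tcp_pos: [0.4807, -0.0233, 0.1198]
orientation: [[0.716, 0.698, -0.0], [0.698, -0.716, 0.0], [-0.0, -0.001, -1.0]]
wrist_force: [0.1, 0.2, -0.5]
width: 0.0463
grip_force: 0.0
```

```bash
python3 go.py 0.4828 -0.0256 0.08 0.783 3; python3 mf.py .5 .74 .13 .34 .026
```

```text
t 18.5 p [ 0.4807 -0.0233  0.1198] yaw 0.772 step mm 13.3 deg 0.21
[-0.0, 0.007, 0.089, -0.0, 0.0, -0.002]
[-0.0, 0.007, 0.089, -0.0, 0.0, -0.002]
[-0.0, 0.007, 0.089, -0.0, 0.0, -0.002]
wedge [0.618  0.2374 2.7543] rms 0.0306 221 rib [0.6115 0.2046 0.0556] 26 pred rib [0.6087 0.2412]
in ledge [[0.104 0.466]]
18.55 [ 0.4808 -0.0233  0.12  ]
```

Request:
apply_moves --rows '[[[0,0.01,0.07,0,0,-0.003,0],[0,0.01,0.1,0,0,-0.003,0],[0,0,0.13,0,0,-0.001,0],[0,0,0.13,0,0,0,0],[0,0,0.09,0,0,0,0],[0,0,0.04,0,0,0,0],[0,0,0,0,0,0,0],[0,0,0,0,0,0,0]]]'

```text
clock: 19.35
tcp_pos: [0.4828, -0.0266, 0.0364]
orientation: [[0.709, 0.705, 0.0], [0.705, -0.709, -0.0], [0.0, 0.0, -1.0]]
wrist_force: [-0.1, -0.2, -0.8]
width: 0.0463
grip_force: 0.0
```

```bash
python3 go.py 0.4828 -0.0256 0.036 0.783 1; python3 mf.py .5 .74 .13 .34 .0375
```

```text
t 19.35 p [ 0.4828 -0.0266  0.0364] yaw 0.783 step mm 1.1 deg 0.04
[0.005, -0.005, 0.003, 0.0, -0.0, -0.0]
wedge [ 0.6077  0.2122 -0.3056] rms 0.0023 188 rib [nan nan nan] 0 pred rib [0.6173 0.2092]
in ledge [[0.088 0.444]]
19.4 [ 0.483  -0.0267  0.0367]mf.py:9: RuntimeWarning: Mean of empty slice.
  print("wedge",np.round(B,4),"rms",round(r,4),len(e),"rib",np.round(g.mean(0),4),len(g),"pred rib",np.round(B[:2]+.01*np.array([np.cos(B[2]),np.sin(B[2])]),4))
  ret = um.true_divide(
```

Request:
apply_moves --rows '[[[0,0,0,0,0,0,0.5],[0,0,0,0,0,0,1],[0,0,0,0,0,0,1],[0,0,0,0,0,0,1],[0,0,0,0,0,0,1],[0,0,0,0,0,0,1],[0,0,0,0,0,0,1]]]'

```text
clock: 20.1
tcp_pos: [0.4829, -0.0269, 0.0365]
orientation: [[0.709, 0.705, 0.001], [0.705, -0.709, -0.0], [0.0, 0.001, -1.0]]
wrist_force: [0.2, -0.1, 1.9]
width: 0.0179
grip_force: 30.0
```

Request:
apply_moves --rows '[[[0,0,-0.03,0,0,0,1],[0,0,-0.08,0,0,0,1],[0,0,-0.16,0,0,0,1],[0,0,-0.2,0,0,0,1],[0,0,-0.2,0,0,0,1],[0,0,-0.1,0,0,0,1],[0,0,0,0,0,0,1],[0,0,0,0,0,0,1]]]'

```text
clock: 20.9
tcp_pos: [0.4818, -0.0263, 0.1517]
orientation: [[0.709, 0.705, -0.001], [0.705, -0.709, 0.001], [-0.0, -0.001, -1.0]]
wrist_force: [-0.5, 0.7, -2.2]
width: 0.0172
grip_force: 30.0
```

```bash
python3 go.py 0.6154 0.266 0.15 -0.310 16
```

```text
t 20.9 p [ 0.4818 -0.0263  0.1517] yaw 0.783 step mm 20.1 deg 3.91
[0.125, -0.047, 0.001, -0.0, 0.0, 0.043]
[0.122, -0.056, 0.001, -0.0, 0.0, 0.043]
[0.118, -0.064, 0.001, -0.0, 0.0, 0.043]
[0.113, -0.072, 0.001, -0.0, 0.0, 0.043]
[0.108, -0.079, 0.001, -0.0, 0.0, 0.043]
[0.102, -0.086, 0.001, -0.0, 0.0, 0.043]
[0.096, -0.093, 0.001, -0.0, 0.0, 0.043]
[0.09, -0.099, 0.001, -0.0, 0.0, 0.043]
[0.083, -0.105, 0.001, -0.0, 0.0, 0.043]
[0.075, -0.111, 0.001, -0.0, 0.0, 0.043]
[0.068, -0.116, 0.001, -0.0, 0.0, 0.043]
[0.059, -0.12, 0.001, -0.0, 0.0, 0.043]
[0.051, -0.124, 0.001, -0.0, 0.0, 0.043]
[0.043, -0.127, 0.001, -0.0, 0.0, 0.043]
[0.034, -0.13, 0.001, -0.0, 0.0, 0.043]
[0.025, -0.132, 0.001, -0.0, 0.0, 0.043]
```

Request:
apply_moves --rows '[[[0.125,-0.047,0,0,0,0.043,1],[0.122,-0.056,0,0,0,0.043,1],[0.118,-0.064,0,0,0,0.043,1],[0.113,-0.072,0,0,0,0.043,1],[0.108,-0.079,0,0,0,0.043,1],[0.102,-0.086,0,0,0,0.043,1],[0.096,-0.093,0,0,0,0.043,1],[0.09,-0.099,0,0,0,0.043,1]]]'

```text
clock: 21.7
tcp_pos: [0.5477, 0.1203, 0.1499]
orientation: [[0.972, 0.237, -0.004], [0.237, -0.972, -0.001], [-0.004, -0.0, -1.0]]
wrist_force: [0.3, -0.1, -2.0]
width: 0.0178
grip_force: 30.0
```

Request:
apply_moves --rows '[[[0.083,-0.105,0,0,0,0.043,1],[0.075,-0.111,0,0,0,0.043,1],[0.068,-0.116,0,0,0,0.043,1],[0.059,-0.12,0,0,0,0.043,1],[0.051,-0.124,0,0,0,0.043,1],[0.043,-0.127,0,0,0,0.043,1],[0.034,-0.13,0,0,0,0.043,1],[0.025,-0.132,0,0,0,0.043,1]]]'

```text
clock: 22.5
tcp_pos: [0.6135, 0.2671, 0.1492]
orientation: [[0.955, -0.297, -0.004], [-0.297, -0.955, -0.001], [-0.004, 0.002, -1.0]]
wrist_force: [-0.1, -0.8, -1.5]
width: 0.0178
grip_force: 30.0
```

Request:
apply_moves --rows '[[[0,0,0,0,0,0,1],[0,0,0,0,0,0,1],[0,0,0,0,0,0,1],[0,0,0,0,0,0,1]]]'

```text
clock: 22.9
tcp_pos: [0.6143, 0.2647, 0.1518]
orientation: [[0.955, -0.296, -0.001], [-0.296, -0.955, -0.001], [-0.001, 0.001, -1.0]]
wrist_force: [-0.6, 0.6, -1.5]
width: 0.018
grip_force: 30.0
```

```bash
python3 go.py 0.6154 0.266 0.095 -0.310 3; python3 hold.py 3.14159
```

```text
t 22.9 p [0.6143 0.2647 0.1518] yaw -0.3 step mm 18.9 deg 0.19
[0.002, -0.004, 0.126, 0.0, 0.0, 0.002]
[0.002, -0.004, 0.126, 0.0, 0.0, 0.002]
[0.002, -0.003, 0.126, 0.0, 0.0, 0.002]
expected [0.6253 0.2613 2.8414] seen [0.6214 0.2617 2.8396] rms 0.0018 119 seen in expected frame [[0.0039 0.0008]]
```

Request:
apply_moves --rows '[[[0.008,-0.004,0.1,0,0,0.002,1],[0.008,-0.004,0.12,0,0,0.002,1],[0,0,0.1,0,0,0.002,1],[0,0,0.06,0,0,0,1],[0,0,0,0,0,0,1],[0,0,0,0,0,0,1],[0,0,0,0,0,0,1]]]'

```text
clock: 23.65
tcp_pos: [0.6179, 0.2668, 0.0955]
orientation: [[0.953, -0.303, 0.002], [-0.303, -0.953, 0.0], [0.002, -0.001, -1.0]]
wrist_force: [0.4, -0.7, -2.0]
width: 0.0177
grip_force: 30.0
```

```bash
python3 go.py 0.617 0.266 0.066 -0.310 3; python3 hold.py 3.14159
```

```text
t 23.65 p [0.6179 0.2668 0.0955] yaw -0.308 step mm 9.9 deg 0.06
[-0.001, 0.002, 0.066, -0.0, -0.0, 0.001]
[-0.001, 0.002, 0.066, -0.0, -0.0, 0.001]
[-0.001, 0.002, 0.066, -0.0, -0.0, 0.001]
expected [0.6289 0.2633 2.834 ] seen [0.6251 0.264  2.8311] rms 0.0019 119 seen in expected frame [[0.0039 0.0005]]
```

Request:
apply_moves --rows '[[[0,0.007,0.05,0,0,0.001,1],[0,0,0.06,0,0,0,1],[0,0,0.05,0,0,0,1],[0,0,0.03,0,0,0,1],[0,0,0.03,0,0,0,1],[0,0,0.02,0,0,0,1],[0,0,0,0,0,0,1],[0,0,0,0,0,0,1]]]'

```text
clock: 24.5
tcp_pos: [0.6171, 0.2659, 0.0589]
orientation: [[0.953, -0.304, 0.0], [-0.304, -0.953, -0.0], [0.0, -0.0, -1.0]]
wrist_force: [0.7, 0.1, -1.8]
width: 0.0177
grip_force: 30.0
```

Request:
apply_moves --rows '[[[0,0,0.03,0,0,0,1],[0,0,0.03,0,0,0,1],[0,0,0.02,0,0,0,1],[0,0,0.01,0,0,0,1],[0,0,0.006,0,0,0,1],[0,0,0,0,0,0,1],[0,0,0,0,0,0,1]]]'

```text
clock: 25.2
tcp_pos: [0.6169, 0.2659, 0.0446]
orientation: [[0.953, -0.304, 0.0], [-0.304, -0.953, 0.0], [0.0, -0.0, -1.0]]
wrist_force: [-1.0, 0.4, -0.0]
width: 0.0178
grip_force: 30.0
```

Now touching the floor. I'll press 0.6 mm more, open to about 32 mm only, so the fingers clear the other rib, and rise.

Request:
apply_moves --rows '[[[0,0,0.004,0,0,0,1],[0,0,0,0,0,0,1],[0,0,0,0,0,0,0.5],[0,0,0,0,0,0,0.4],[0,0,0,0,0,0,0.4],[0,0,0,0,0,0,0.4],[0,0,0,0,0,0,0.4]]]'

```text
clock: 25.9
tcp_pos: [0.617, 0.2659, 0.0436]
orientation: [[0.953, -0.304, 0.0], [-0.304, -0.953, -0.0], [0.0, 0.0, -1.0]]
wrist_force: [-0.3, 0.4, -0.3]
width: 0.0275
grip_force: 0.0
```

Request:
apply_moves --rows '[[[0,0,-0.05,0,0,0,0.4],[0,0,-0.15,0,0,0,0.4],[0,0,-0.2,0,0,0,0.4],[0,0,-0.25,0,0,0,0.4],[-0.2,0.2,-0.1,0,0,0,0.4],[-0.2,0.25,0,0,0,0,0.4],[-0.2,0.25,0,0,0,0,0.4],[-0.1,0.2,0,0,0,0,0.4]]]'

```text
clock: 26.7
tcp_pos: [0.4726, 0.1682, 0.1568]
orientation: [[0.952, -0.305, -0.002], [-0.305, -0.952, 0.001], [-0.002, -0.001, -1.0]]
wrist_force: [1.1, -0.9, 0.7]
width: 0.0275
grip_force: 0.0
```

Request:
apply_moves --rows '[[[0,0.2,0,0,0,0,0.4],[0,0.2,0,0,0,0,0.4],[0,0.1,0,0,0,0,0.4],[0,0,0,0,0,0,0.4],[0,0,0,0,0,0,0.4],[0,0,0,0,0,0,0.4]]]'

```text
clock: 27.3
tcp_pos: [0.4536, 0.0994, 0.1561]
orientation: [[0.953, -0.302, 0.0], [-0.302, -0.953, 0.0], [0.0, -0.0, -1.0]]
wrist_force: [-0.1, 0.1, 0.0]
width: 0.0279
grip_force: 0.0
```

```bash
python3 - <<'E'
from h import *
c=bot.read_camera("top"); W=pts(c); x,y,z=W[...,0],W[...,1],W[...,2]
t=tf(np.array([.617,.2382,-.310]),W[...,:2].reshape(-1,2)).reshape(480,640,2)
for n,s in(("-y",-1),("+y",1)):
    m=(abs(t[...,0])<.065)&(t[...,1]*s>.03)&(t[...,1]*s<.045)&(z<.045)
    q=W[m]; A=np.c_[q[:,:2]-q[:,:2].mean(0),np.ones(len(q))]; k=np.linalg.lstsq(A,q[:,2],rcond=None)[0]; print(n,"top z,slopes",np.round(k,4),len(q))
    g=t[(z>.054)&(z<.08)&(abs(t[...,0])<.05)&(t[...,1]*s>.008)&(t[...,1]*s<.05)]; print(" rib in tray",np.round(g.mean(0),4),len(g))
print(bot.observe()["clock"],bot.observe()["tcp_pos"])
save("end.png",cv2.resize(c["pixels"][110:290,100:340],None,fx=3,fy=3,interpolation=cv2.INTER_CUBIC))
E
```

```text
-y top z,slopes [ 0.0027 -0.0096  0.04  ] 305
 rib in tray [ 0.0095 -0.0279] 144
+y top z,slopes [-0.0035 -0.0177  0.0402] 250
 rib in tray [-0.0101  0.0256] 146
27.35 [0.45350928 0.09931101 0.15601128]
```

View pics/end.png

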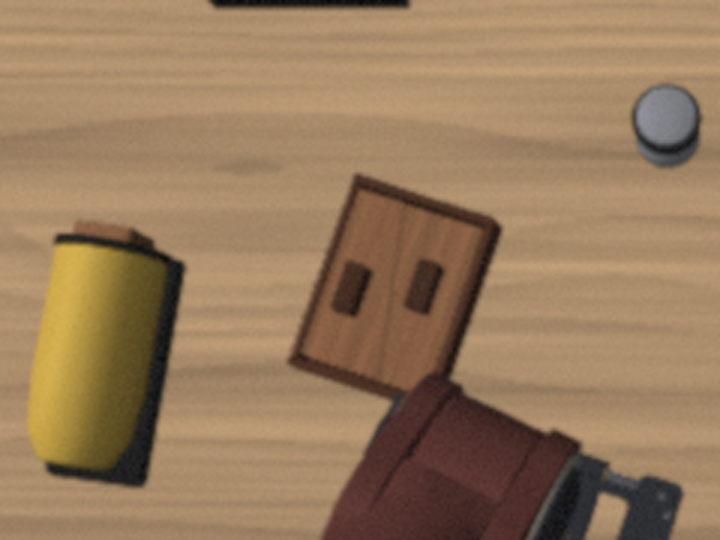

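The picture shows both wedges flat in the tray, head to tail, with ribs at crop px (352,289) and (424,287), and the arm clear of them. The wedge tops measure 40 mm high with almost no slope. I'm handing the job in.

```bash
python3 -c "
from workcell import bot; print(bot.finish_job())"
```

```text
the job is handed in; nothing more can be done
None
```

The job is handed in: both cedar wedges lie flat, head to tail, in the brown tray and let go. The last picture and depth check confirm this, but the hand-in gave no verdict.

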